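# Unstack a dismantled pocket radio onto its cleaning stations

## Robot

A 7-joint arm with a two-finger parallel gripper is mounted at the origin on the work surface. World frame = base frame: x ahead of the robot, y to its left, z up, the work surface at z = 0. Lengths are in m, angles in degrees, forces in N, time in s.
With the tool pointing down it reaches from about 0.4 to 0.9 m from the base axis. Payload 5.5 kg.
Tool frame: the origin (TCP) lies at the very end of the fingers, on their centre line; the grasp point (between the pads) lies 19 mm behind it; z points along the fingers, y is the line along which they close (so a half turn about z gives the same grasp; the last joint's range is limited). The gripper opens to 85 mm and grips with 20 to 120 N. Pads are 22 mm wide; open, the fingers measure 114 mm over their backs; the gripper's body (76 mm by 85 mm) begins 54 mm behind the grasp point. The pads swing forward as they close: fully open they stand 13 mm farther back than shut.
Start: joints at [15.08, 28.699, -24.465, 88.831, 12.651, 65.22, -12.049], TCP at [0.65, 0, 0.231] pointing down, gripper open.
Joint ranges: [-164.97, 164.97], [-17.58, 116.51], [-87.97, 89.64], [11.32, 138.91], [-80.73, 260.73], [10.89, 115.49], [-147.41, 147.41]. Speed limits (degrees/s): [147.25, 147.25, 180, 180, 180, 180, 180].

## Interface

Orientations are given as [roll, pitch, yaw] about the fixed x, y, z axes, in that order (R = Rz(yaw) Ry(pitch) Rx(roll)).
In Python, from rig import robot gives the robot as it stands. The module is installed in compiled form; this text tells all that it offers.
- The arm moves only by the tool drive_tool, never from a script. Its argument "commands" is text: rows parted by semicolons, each of 6 numbers parted by spaces: the shift along the tool's x, y, z in mm, then the turn, a rotation vector about the tool's x, y, z in degrees. In form: x y z wx wy wz; .... A call has 1 to 12 rows; each row shifts and turns the commanded pose from where the row before left it, along the tool's axes as they then stand; what a row does not reach is not made up. A row lasts 1/10 s, in which the tool goes at most 50 mm and 8.59 degrees, less where a joint would pass 70% of its speed; a pose out of reach is approached as far as the arm can. A call is refused whole if a number of a shift passes 50 or a number of a turn 8.59, either way. A call with a gripper value outside its range is refused whole. "fingers" is the opening, from -1 (shut) to 1 (fully open), set as the call begins (left out, the last holds). The fingers move at their own pace and stop on an object; "grip_force" is the grip in N (left out, the last holds). Time passes only in rows, so rows that do not move let the fingers close. It gives the time, the measured TCP pose, the force, the opening and the grip force at its end, in the units of the state.
- robot.read_state(): the state, without advancing time (a new reading comes with each control period).
- robot.capture(name): name is "scene" or "side" or "wrist"; returns the picture (384x512x3 uint8, red, green, blue); there is no depth.
- robot.calibration(name): a dict with "mtx" (3x3 intrinsics, pixels), "T" (4x4, takes a point from camera to world coordinates). Camera axes: x right, y down, z forward; pixel columns grow to the right and rows downward; lengths in m; the calibration is good to about 2 mm. A picture is of the moment at which its call begins: read the wrist's pose just before it. calibration takes no time and is no camera call; for the wrist camera it gives the pose at the moment of the call.
- robot.finish_job(): hands the job in; it is judged then, once.
The state is a dict: "time_s": time; "joint_pos": joint angles; "qd": joint speeds; "joint_torque": joint torques, N m; "tool_pos": TCP position; "orientation": TCP orientation; "ft_force": force on the tool from outside, world axes, zero at the start; "wrist_torque": the same for the moment, N m; "finger_gap": finger opening in m; "finger_force": force on a finger pad.
Only numpy, scipy, OpenCV 4.12 (cv2) and the standard library are available. Lean on these libraries where they do the work, as an engineer would, in place of code of your own. Each camera call takes 0.05 s, during which the arm holds its last target. There are 200 camera calls.

## Task

Take the stack of radio parts apart from the top down, one piece at a time, setting each piece down gently, flat and without dropping it: first the round knob in the middle of the steel dish and the loudspeaker, magnet up, centred on the cork ring (these two in either order), then the orange speaker grille lengthwise across both bars of the wooden rack, centred on it, and last the grey housing, centred on the rubber mat and lying along its length. Leave the glass jar and the cup of dental picks where they stand.

Things in the scene. Friction and masses are not known exactly. Their poses are not given: they have to be found in the camera images.
- housing: Grey plastic pocket-radio housing, closed block 130 long (x) x 60 wide (y) x 36 high, about 0.15 kg; bottom of the stack, lying flat on the bench. Origin: centre of its underside; x along its length, z up.
- grille: Orange slotted speaker grille, flat plate 112 long (x) x 50 wide (y) x 14 thick, about 0.05 kg; lies flat on the housing, nearly centred and nearly parallel to it, and carries the loudspeaker and the knob, one at each end. Origin: centre of its underside; x along its length, z up.
- speaker: Small round loudspeaker lying face down, magnet up: flange 48 diameter x 4 thick at the bottom, a cone narrowing upwards, and from 13 to 26 above the underside a steel magnet cylinder 30 diameter (the place to grip); about 0.07 kg. Stands on one end of the grille, which end varies. Origin: centre of its underside, z up; round, so yaw does not matter.
- knob: Black plastic tuning knob, solid cylinder 30 diameter x 18 high with a small white pointer mark on top, about 0.02 kg; stands on the other end of the grille. Origin: centre of its underside, z up; yaw does not matter.
- dish: Round steel dish fixed on the bench, for the knob: outer diameter 104 at the foot and 110 at the rim, inner floor 4 above the bench and about 98 across, rim 10 above the bench. Origin: centre of its underside, on the bench.
- ring: Thick cork ring fixed flat on the bench, for the loudspeaker: outer diameter 90, hole 30, flat top 20 above the bench. Origin: centre of its underside, on the bench.
- rack: Low wooden drying rack fixed on the bench, for the grille: plywood base 110 (x) x 90 (y) x 4 with two parallel bars that run along y, 12 wide and 90 long, centred at x = -36 and +36, flat tops 22 above the bench. The grille lies with its length along the rack's x, across both bars. Origin: centre of its underside, on the bench.
- mat: Flat black rubber mat fixed on the bench, for the housing: 170 long (x) x 100 wide (y) x 5 thick. Origin: centre of its underside, on the bench; x along its length.
- jar: Bystander: closed glass jar with steel cap, 56 diameter x 75 high, loose. Origin: centre of its underside.
- picks_cup: Bystander: white cup, 72 diameter x 85 high, with steel dental picks standing up out of it to about 165 above the bench, loose. Origin: centre of its underside.
Things that resemble listed ones, but are neither listed nor needed, are in the scene too. What is shaped like the rack but green or purple is not meant.

How it is judged (in metres and radians):
On the way, in this order (a step that is already met when the one before it is completed fails the run):
1. the knob is in the dish and the loudspeaker on the cork ring (horizontal distance between knob and dish below 0.015 m and z of knob in the frame of dish between 0 and 0.008 m and angle between each of knob, speaker's own z axis and vertical below 0.12 rad and horizontal distance between speaker and ring below 0.01 m and z of speaker in the frame of ring between 0.016 and 0.024 m), for 0.2 s.
2. the grille lies across both bars of the rack (horizontal distance between grille and rack below 0.014 m and z of grille in the frame of rack between 0.018 and 0.026 m and angle between grille's own z axis and vertical below 0.12 rad and angle between the x axis of grille and the x axis of rack, either way round below 0.22 rad), for 0.2 s.
3. the housing lies on the mat (horizontal distance between housing and mat below 0.015 m and z of housing in the frame of mat between 0.001 and 0.009 m and angle between housing's own z axis and vertical below 0.12 rad and angle between the x axis of housing and the x axis of mat, either way round below 0.22 rad), for 0.2 s.
At the end, for the whole second after the job is handed in: Each part lies flat and upright, released and at rest: knob on the dish floor within 15 mm of its centre, loudspeaker on the cork ring within 10 mm, grille on both bars within 14 mm of the rack's centre, housing on the mat within 15 mm; grille and housing lengthwise within 0.22 rad (all of step 1 and all of step 2 and all of step 3 and linear speed of each of knob, speaker, grille, housing below 0.02 m/s and angular speed of each of knob, speaker, grille, housing below 0.2 rad/s); the robot touches nothing.
It fails at once if the jar or the cup of picks is shifted more than 15 mm or tipped (distance of any of jar, picks_cup from where it was at the start of the episode above 0.015 m or angle between any of jar, picks_cup's own z axis and vertical above 0.3 rad).
It fails at once if a part is carried or dragged more than 30 mm with another still on top of it ((distance of housing from where it was at the start of the episode above 0.03 m and horizontal distance between grille and housing below 0.05 m and z of grille in the frame of housing between 0.03 and 0.045 m) or (distance of grille from where it was at the start of the episode above 0.03 m and horizontal distance between speaker and grille below 0.055 m and z of speaker in the frame of grille between 0.01 and 0.02 m) or (distance of grille from where it was at the start of the episode above 0.03 m and horizontal distance between knob and grille below 0.055 m and z of knob in the frame of grille between 0.01 and 0.02 m)).
It fails at once if a part is dropped (moves faster than 0.7 m/s while the fingers do not touch it) ((linear speed of knob above 0.7 m/s and contact force between the fingers and knob below 0.01 N) or (linear speed of speaker above 0.7 m/s and contact force between the fingers and speaker below 0.01 N) or (linear speed of grille above 0.7 m/s and contact force between the fingers and grille below 0.01 N) or (linear speed of housing above 0.7 m/s and contact force between the fingers and housing below 0.01 N)).
It also fails if it takes over 128 s, if anything falls off the work surface, if the arm or the gripper's body presses on something with over 40 N, if the wrist force passes 120 N, or if a joint passes its speed limit or range.

## Working session

There is one attempt and no reset: what is moved stays moved. The work goes in short steps, Python scripts to look and compute and a tool call to move; the robot and the scene stay as the last step left them, time stands still between calls to the robot, and variables do not carry over. Pictures are saved under pics/ and viewed, at most 14 in all, crops included, and the job is handed in when it is done.

Besides the shell and the picture viewer there is one more tool, called after "Emit:" as name(argument=value, ...) on one line, values as JSON. drive_tool: Moves the arm, as the interface text tells. Its arguments: {"type":"object","properties":{"commands":{"type":"string"},"fingers":{"type":"number"},"grip_force":{"type":"number"}},"required":["commands"]}

```bash
mkdir -p pics; python3 - <<'E'
from rig import robot
import cv2,numpy as np
np.set_printoptions(precision=4,suppress=True)
for n in ["scene","side","wrist"]:
    im=robot.capture(n); cv2.imwrite(f"pics/{n}0.png",im[:,:,::-1]); c=robot.calibration(n); print(n,c["mtx"],c["T"])
print(robot.read_state())
E
```

```text
scene [[397.6778   0.     262.8298]
 [  0.     397.6778 200.7603]
 [  0.       0.       1.    ]] [[-0.8551  0.4443 -0.2673  0.7835]
 [ 0.5184  0.7424 -0.4244  0.4267]
 [ 0.0098 -0.5015 -0.8651  1.0664]
 [ 0.      0.      0.      1.    ]]
side [[398.5529   0.     254.8424]
 [  0.     398.5529 179.8216]
 [  0.       0.       1.    ]] [[-0.8652 -0.3756  0.3321  0.161 ]
 [-0.5014  0.6438 -0.5781  0.4935]
 [ 0.0033 -0.6667 -0.7453  0.8157]
 [ 0.      0.      0.      1.    ]]
wrist [[279.2353   0.     249.2485]
 [  0.     279.2353 194.2424]
 [  0.       0.       1.    ]] [[ 1.     -0.     -0.0031  0.6491]
 [-0.0009 -0.9578 -0.2875  0.0727]
 [-0.0029  0.2875 -0.9578  0.3721]
 [ 0.      0.      0.      1.    ]]
{'time_s': 0.15, 'joint_pos': array([ 15.0805,  28.7447, -24.4534,  88.8762,  12.6495,  65.2196,
       -12.0484]), 'qd': array([-0.0987, -0.0498, -0.0768, -0.2688,  0.0318, -0.0616,  0.0444]), 'joint_torque': array([ -0.0078, -57.0037,  -5.8256, -28.1283,   0.0107,   0.0078,
        -0.    ]), 'tool_pos': array([ 0.6495, -0.    ,  0.2305]), 'orientation': array([-179.912 ,   -0.0045,   90.0002]), 'ft_force': array([ 0.6807,  0.4697, -0.3365]), 'wrist_torque': array([ 0.014 , -0.053 , -0.0045]), 'finger_force': 0.0, 'finger_gap': 0.08530270734957035}
```

View pics/scene0.png

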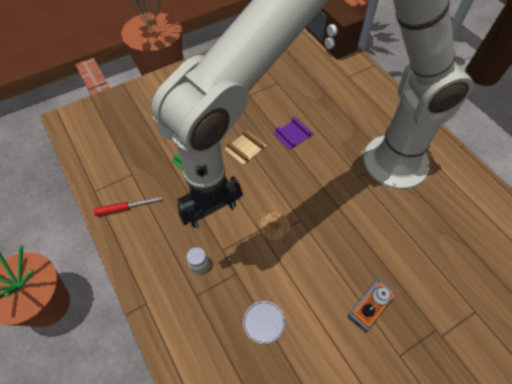

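View pics/side0.png

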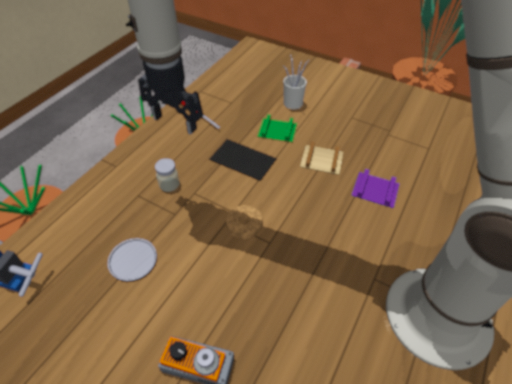

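View pics/wrist0.png

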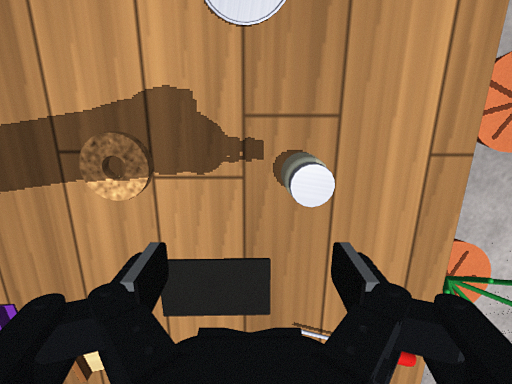

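Scene picture: the stack is at (372,305), the dish at (264,322), the jar at (197,260), the ring at (275,226), and the wood rack at (246,148). The purple decoy is at (293,132) and the green one at (178,160). Side picture: stack (197,361), dish (133,259), jar (167,175), ring (243,220), mat (243,159), wood rack (322,159), green (278,128), purple (376,188), cup (294,92). The wrist picture shows the ring at (115,166) and the mat at (216,286).

```bash
cat > h.py <<'E'
from rig import robot
import cv2,numpy as np
np.set_printoptions(precision=4,suppress=True)
def ray(c,p):
    d=c["T"][:3,:3]@np.linalg.solve(c["mtx"],[p[0],p[1],1.]); return c["T"][:3,3],d/np.linalg.norm(d)
def onz(c,p,z):
    o,d=ray(c,p); return o+d*(z-o[2])/d[2]
def tri(*cps):
    A=np.zeros((3,3));b=np.zeros(3);L=[ray(*q) for q in cps]
    for o,d in L:
        M=np.eye(3)-np.outer(d,d);A+=M;b+=M@o
    x=np.linalg.solve(A,b); return x,max(np.linalg.norm(np.cross(x-o,d)) for o,d in L)
E
python3 - <<'E'
from h import *
S,D,W=[robot.calibration(n) for n in("scene","side","wrist")]
for n,a,b in [("stack",(372,305),(197,361)),("dish",(264,322),(133,259)),("ring",(275,226),(243,220)),("rack",(246,148),(322,159)),("jar",(197,253),(165,165))]:
    print(n,*tri((S,a),(D,b)))
print("knob",*tri((S,(368,310)),(D,(178,351))),"spk",*tri((S,(381,295)),(D,(206,357))))
print("ringW",onz(W,(115,166),.02),"matW",onz(W,(216,287),.005),"mat side",onz(D,(243,159),.005),"cup",onz(D,(294,80),.085))
E
```

```text
stack [0.3782 0.3337 0.0223] 0.001089587154794581
dish [0.6431 0.2205 0.0044] 0.0011370838901670491
ring [0.4742 0.0054 0.0204] 0.0003206167194010078
rack [ 0.3968 -0.2999  0.0041] 0.0019671223483261465
jar [ 0.7128 -0.0074  0.0804] 0.002052256360519901
knob [0.409  0.3428 0.0575] 0.00018507694254375886 spk [0.3573 0.3285 0.0624] 0.0015898616275854822
ringW [0.4762 0.0047 0.02  ] matW [ 0.5971 -0.1852  0.005 ] mat side [ 0.5917 -0.1875  0.005 ] cup [ 0.5924 -0.5035  0.085 ]
```

Emit:
drive_tool(commands="40 0 0 0 0 0;40 0 0 0 0 0;40 0 0 0 0 0;40 0 0 0 0 0;40 -20 0 0 0 0;0 0 0 0 0 0;0 0 0 0 0 0", fingers=1)

```text
time_s: 0.85
tool_pos: [0.6289, 0.202, 0.231]
orientation: [-180.0, -0.0, 90.2]
ft_force: [0.8, -1.6, 0.1]
finger_gap: 0.0856
finger_force: 0.0
```

```bash
python3 - <<'E'
from h import *
import pickle
c=robot.calibration("wrist");im=robot.capture("wrist");pickle.dump((c,im),open("w1.pkl","wb"));cv2.imwrite("pics/w1.png",im[:,:,::-1]);print(robot.read_state()["tool_pos"])
E
```

```text
[0.6299 0.1998 0.231 ]
```

Emit:
drive_tool(commands="20 -40 -5 0 0 8;20 -40 -5 0 0 8;20 -40 -5 0 0 8;0 -40 0 0 0 8;0 -40 0 0 0 8;0 -40 0 0 0 8;0 0 0 0 0 0;0 0 0 0 0 0")

```text
time_s: 1.7
tool_pos: [0.4197, 0.3382, 0.2466]
orientation: [179.9, -0.0, 42.1]
ft_force: [0.8, -1.1, 0.2]
finger_gap: 0.0852
finger_force: 0.0
```

```bash
python3 - <<'E'
from h import *
import pickle
c=robot.calibration("wrist");im=robot.capture("wrist");pickle.dump((c,im),open("w2.pkl","wb"));cv2.imwrite("pics/w2.png",im[:,:,::-1]);s=robot.read_state();print(s["tool_pos"],s["orientation"],s["joint_pos"],c["T"])
E
```

```text
[0.4206 0.3373 0.2464] [179.9278  -0.0144  41.9397] [-21.4429  16.1837 -24.0838 103.9552   7.5261  61.4029 -96.3527] [[ 0.6691 -0.7115 -0.2144  0.4734]
 [-0.7431 -0.6408 -0.1927  0.3868]
 [-0.0003  0.2882 -0.9576  0.3882]
 [ 0.      0.      0.      1.    ]]
```

View pics/w2.png

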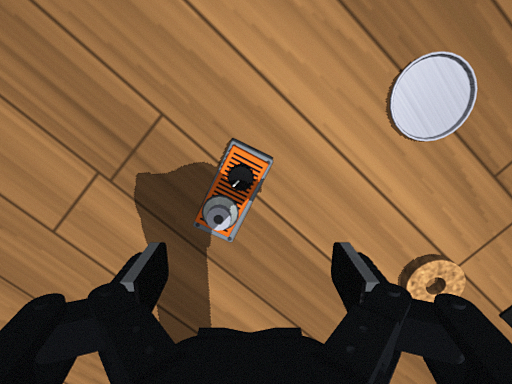

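The wrist picture shows the stack at (235,190) with the knob at (240,178) and the speaker magnet at (219,216). The dish is at (432,96) and the ring at (434,281). Things that could be confused: knob (240,178) against the hole in the magnet (219,216), and the dish (432,96) against the jar's cap, which is out of view. There is only one orange plate. Next I'll measure from w1 and w2.

```bash
cat >> h.py <<'E'
def hsv(im): return cv2.cvtColor(im,cv2.COLOR_RGB2HSV)
def big(m,roi=None,close=5):
    m=m.astype(np.uint8)*255
    if roi:
        k=np.zeros_like(m);x0,y0,x1,y1=roi;k[y0:y1,x0:x1]=1;m*=k
    m=cv2.morphologyEx(m,cv2.MORPH_CLOSE,np.ones((close,close)))
    cs,_=cv2.findContours(m,cv2.RETR_EXTERNAL,cv2.CHAIN_APPROX_NONE)
    return max(cs,key=cv2.contourArea)
def plane(c,cnt,z): return np.array([onz(c,p,z)[:2] for p in cnt[:,0]+0.0],np.float32)
E
python3 - <<'E'
from h import *
import pickle
c,im=pickle.load(open("w2.pkl","rb"));H=hsv(im)
print("pix orange",H[165,225],"knob",H[178,240],"dish",H[96,432],"wood",H[50,250],"cork",H[270,425])
g=big((H[...,0]<14)&(H[...,1]>190)&(H[...,2]>120),(180,130,290,250),7)
print("grille",cv2.minAreaRect(plane(c,g,.05)*1000),cv2.boundingRect(g))
for f,roi in(("w1",None),("w2",(370,30,500,160))):
    c,im=pickle.load(open(f+".pkl","rb"));H=hsv(im)
    d=big((H[...,1]<60)&(H[...,2]>120),roi or (60,20,400,230))
    e=cv2.fitEllipse(d);print(f,"dish",e,cv2.minEnclosingCircle(plane(c,d,.01)*1000),onz(c,e[0],.01))
E
```

```text
pix orange [ 14 209 249] knob [135  15  35] dish [112  22 220] wood [ 15 137 183] cork [ 16 136 204]
grille ((398.8916931152344, 341.8689270019531), (78.35038757324219, 48.60456466674805), 14.459590911865234) (206, 146, 62, 71)
w1 dish ((263.87548828125, 151.97901916503906), (75.92829895019531, 84.80343627929688), 7.278045654296875) ((643.1138916015625, 221.2333526611328), 54.946956634521484) [0.6465 0.2233 0.01  ]
w2 dish ((433.45367431640625, 95.8162612915039), (78.91007232666016, 95.42193603515625), 39.24445724487305) ((642.1109008789062, 221.89874267578125), 54.787940979003906) [0.644  0.2236 0.01  ]
```

View pics/w1.png

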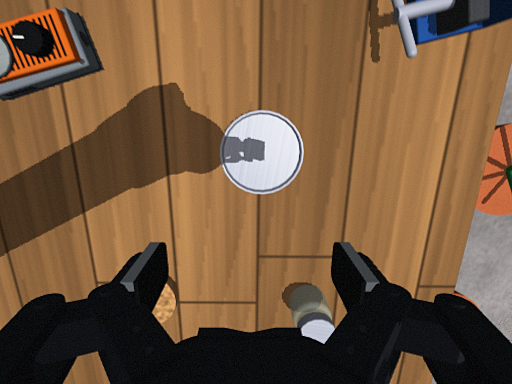

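The dish is at (643,221.5) mm with a rim radius of 55, which matches the 110 diameter. The grille angle is 14.5°. Next I'll move above the stack and align.

Emit:
drive_tool(commands="-30 -23 46 0 0 0;0 0 0 0 0 7;0 0 0 0 0 7;0 0 0 0 0 7;0 0 0 0 0 6.5;0 0 0 0 0 0;0 0 0 0 0 0")

```text
time_s: 2.45
tool_pos: [0.3888, 0.3351, 0.2075]
orientation: [180.0, -0.0, 14.5]
ft_force: [-0.5, 0.1, 0.0]
finger_gap: 0.0853
finger_force: 0.0
```

```bash
python3 - <<'E'
from h import *
import pickle
c=robot.calibration("wrist");im=robot.capture("wrist");pickle.dump((c,im),open("w3.pkl","wb"));cv2.imwrite("pics/w3.png",cv2.resize(im[100:300,150:350,::-1],(600,600)));s=robot.read_state();print(s["tool_pos"],s["orientation"],s["joint_pos"])
E
```

```text
[0.3885 0.3354 0.2076] [179.9805   0.0005  14.5489] [ -26.5018   15.6243  -20.2131  109.8335    6.4921   55.6441 -125.1519]
```

View pics/w3.png

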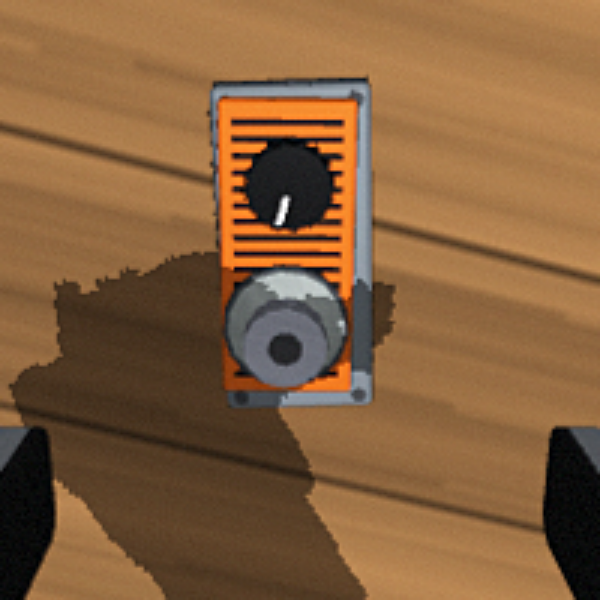

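The crop confirms it. The knob is at crop (290,185), the magnet at (286,347) with its hole at (285,348), and the orange grille's corners are at about (219,99), (357,99) and (354,390). The housing rim is wider on the right.

```bash
python3 - <<'E'
from h import *
import pickle
pk=[];ph=[];cs=[]
for f,kr,hr in(("w2",(222,160,258,195),(208,208,230,228)),("w3",(228,142,266,180),(236,207,254,225))):
    c,im=pickle.load(open(f+".pkl","rb"));H=hsv(im);cs.append(c)
    dark=H[...,2]<75
    for r,l in((kr,pk),(hr,ph)):
        b=dark if r is kr else H[...,2]<70
        m=b&(H[...,1]<120); m=cv2.morphologyEx(m.astype(np.uint8),cv2.MORPH_OPEN,np.ones((5,5)) if r is kr else np.ones((2,2)))>0
        cnt=big(m,r,3 if r is not kr else 7)
        (p,rad)=cv2.minEnclosingCircle(cnt);l.append(p);print(f,p,rad)
print("knob",*tri((cs[0],pk[0]),(cs[1],pk[1])),"hole",*tri((cs[0],ph[0]),(cs[1],ph[1])))
c=cs[1]; q=lambda x,y:(150+x/3,100+y/3)
print("knob@.068",onz(c,q(290,184),.068),"mag@.076",onz(c,q(286,347),.076))
for n,pts,z in(("grille",[(219,99),(357,99),(354,390),(226,390)],.05),("housing",[(213,84),(368,79),(372,404),(228,405)],.036)):
    P=np.array([onz(c,q(*p),z) for p in pts]);print(n,P.mean(0),np.linalg.norm(P-np.roll(P,-1,0),axis=1),cv2.minAreaRect(P[:,:2].astype(np.float32)*1000))
E
```

```text
w2 (240.5, 176.8076934814453) 12.240421295166016
w2 (219.0, 220.0) 4.472236156463623
w3 (246.41000366210938, 161.47999572753906) 14.240126609802246
w3 (245.76666259765625, 216.76666259765625) 5.326977252960205
knob [0.4082 0.3429 0.0565] 0.0002887775358608771 hole [0.3568 0.3302 0.081 ] 0.0002801785112156671
knob@.068 [0.4101 0.3431 0.068 ] mag@.076 [0.3556 0.3305 0.076 ]
grille [0.3824 0.3365 0.05  ] [0.0483 0.1106 0.0497 0.1106] ((382.4347839355469, 336.3420715332031), (110.6332778930664, 49.66937255859375), 14.491856575012207)
housing [0.3793 0.3333 0.036 ] [0.0565 0.1292 0.0588 0.1278] ((378.9161071777344, 333.4542541503906), (129.22853088378906, 58.79750061035156), 16.283126831054688)
```

Measurements agree with the given sizes: grille 111×50 at (382.5,336.5), yaw 14.5°; housing 129×59 at (379,333.5); knob (409.5,343); magnet (356,330). I'll descend on the knob.

Emit:
drive_tool(commands="11 -1 20 0 0 0;11 -1 25 0 0 0;0 0 25 0 0 0;0 0 25 0 0 0;0 0 25 0 0 0;0 0 10 0 0 0;0 0 0 0 0 0;0 0 0 0 0 0", grip_force=25)

```text
time_s: 3.3
tool_pos: [0.4088, 0.3441, 0.0784]
orientation: [-180.0, -0.0, 14.5]
ft_force: [0.9, 0.8, 0.1]
finger_gap: 0.0849
finger_force: 0.0
```

Emit:
drive_tool(commands="0 1 15 0 0 0;0 0 10.5 0 0 0;0 0 0 0 0 0")

```text
time_s: 3.6
tool_pos: [0.4083, 0.3424, 0.0518]
orientation: [180.0, 0.0, 14.5]
ft_force: [-0.7, 0.2, -1.1]
finger_gap: 0.0858
finger_force: 0.0
```

Emit:
drive_tool(commands="0 0 0 0 0 0;0 0 0 0 0 0;0 0 0 0 0 0;0 0 0 0 0 0;0 0 0 0 0 0;0 0 0 0 0 0;0 0 0 0 0 0;0 0 0 0 0 0", fingers=-1)

```text
time_s: 4.4
tool_pos: [0.4088, 0.3431, 0.0528]
orientation: [-180.0, -0.0, 14.5]
ft_force: [-0.9, -2.0, 5.7]
finger_gap: 0.0286
finger_force: 24.7
```

Emit:
drive_tool(commands="0 0 -5 0 0 0;0 0 -20 0 0 0;0 0 -25 0 0 0;0 0 -20 0 0 0;28 25 0 0 0 0;28 25 0 0 0 0;28 25 0 0 0 0;28 25 0 0 0 0;28 25 0 0 0 0;28 25 0 0 0 0;28 26 0 0 0 0;0 0 0 0 0 0")

```text
time_s: 5.6
tool_pos: [0.6476, 0.2151, 0.1219]
orientation: [179.8, -0.1, 14.0]
ft_force: [-0.0, -1.2, -0.4]
finger_gap: 0.0285
finger_force: 24.8
```

Emit:
drive_tool(commands="0 0 0 0 0 0;0 0 0 0 0 0")

```text
time_s: 5.8
tool_pos: [0.641, 0.2226, 0.1218]
orientation: [-179.9, 0.1, 14.6]
ft_force: [-0.5, 0.2, -0.9]
finger_gap: 0.029
finger_force: 24.8
```

Emit:
drive_tool(commands="2 1 25 0 0 0;0 0 25 0 0 0;0 0 25 0 0 0;0 0 20 0 0 0;0 0 10 0 0 0;0 0 4 0 0 0;0 0 2 0 0 0;0 0 0 0 0 0;0 0 0 0 0 0")

```text
time_s: 6.7
tool_pos: [0.6454, 0.2214, 0.0124]
orientation: [-180.0, -0.1, 14.5]
ft_force: [-0.2, -0.1, -0.5]
finger_gap: 0.0286
finger_force: 24.8
```

Emit:
drive_tool(commands="-1 0 2 0 0 0;-1 0 2 0 0 0;0 0 0.8 0 0 0;0 0 0 0 0 0;0 0 0 0 0 0")

```text
time_s: 7.2
tool_pos: [0.6425, 0.2204, 0.0068]
orientation: [180.0, 0.0, 14.5]
ft_force: [-1.5, -2.2, 5.4]
finger_gap: 0.0288
finger_force: 25.3
```

Contact (5 N). Releasing partially so the fingers stay inside the rim.

Emit:
drive_tool(commands="0 0 0 0 0 0;0 0 0 0 0 0;0 0 0 0 0 0;0 0 0 0 0 0", fingers=0)

```text
time_s: 7.6
tool_pos: [0.6425, 0.2205, 0.0061]
orientation: [-180.0, 0.0, 14.5]
ft_force: [0.0, -0.5, -0.4]
finger_gap: 0.0426
finger_force: 0.0
```

Emit:
drive_tool(commands="0 0 -10 0 0 0;0 0 -20 0 0 0;0 0 -25 0 0 0;0 0 -25 0 0 0;0 0 -25 0 0 0;0 0 -20 0 0 0;0 0 0 0 0 0;0 0 0 0 0 0")

```text
time_s: 8.4
tool_pos: [0.6429, 0.2206, 0.1323]
orientation: [-180.0, -0.1, 14.5]
ft_force: [-0.3, 0.5, -1.2]
finger_gap: 0.0428
finger_force: 0.0
```

```bash
python3 - <<'E'
from h import *
import pickle
c=robot.calibration("wrist");im=robot.capture("wrist");pickle.dump((c,im),open("w4.pkl","wb"));cv2.imwrite("pics/w4.png",im[:,:,::-1]);s=robot.read_state();print(s["tool_pos"],s["orientation"],s["finger_gap"])
E
```

```text
[0.6422 0.2203 0.1311] [179.9916   0.0272  14.5003] 0.04279669626637267
```

View pics/w4.png

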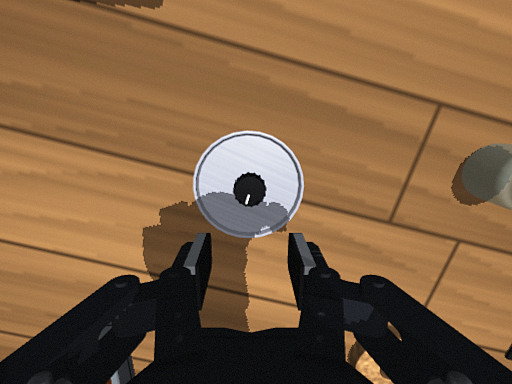

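The picture shows the knob at (250,189) standing upright, close to the dish centre (248,184). Now the loudspeaker.

Emit:
drive_tool(commands="-25 -18 0 0 0 0;-25 -18 0 0 0 0;-25 -18 0 0 0 0;-25 -18 0 0 0 0;-25 -18 0 0 0 0;-25 -18 0 0 0 0;-25 -18 0 0 0 0;-25 -18 0 0 0 0;-25 -18 0 0 0 0;-24 -16 0 0 0 0;0 0 0 0 0 0;0 0 0 0 0 0", fingers=1)

```text
time_s: 9.65
tool_pos: [0.3562, 0.3302, 0.1307]
orientation: [180.0, 0.1, 14.6]
ft_force: [1.1, -1.1, -0.2]
finger_gap: 0.0852
finger_force: 0.0
```

```bash
python3 - <<'E'
from h import *
import pickle
c=robot.calibration("wrist");im=robot.capture("wrist");pickle.dump((c,im),open("w5.pkl","wb"));cv2.imwrite("pics/w5.png",im[:,:,::-1]);s=robot.read_state();print(s["tool_pos"],s["orientation"],s["joint_pos"])
E
```

```text
[0.3572 0.3299 0.1308] [179.958    0.0381  14.4943] [ -28.58     19.3646  -20.2524  117.0356    9.3368   45.1526 -129.8986]
```

View pics/w5.png

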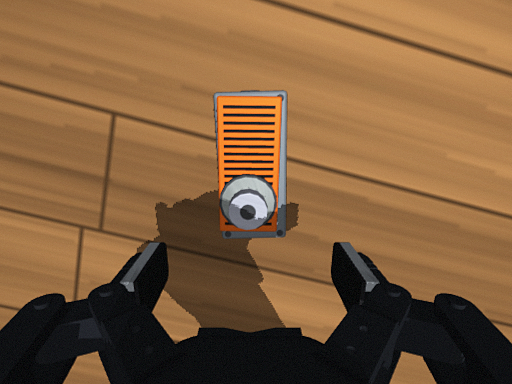

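The speaker is undisturbed, with its magnet top at about (247,209) and hole at (247,211). The grille spans (217,97) to (282,232).

```bash
python3 - <<'E'
from h import *
import pickle
c,im=pickle.load(open("w5.pkl","rb"));c3,_=pickle.load(open("w3.pkl","rb"))
H=hsv(im)
h=big((H[...,2]<80),(238,203,257,220),1);p,_=cv2.minEnclosingCircle(h)
print("hole",p,onz(c,p,.076),*tri((c,p),(c3,(245.5,216.2))))
g=big((H[...,0]<16)&(H[...,1]>180)&(H[...,2]>100),(200,80,300,250),9)
P=plane(c,g,.05)*1000;print("grille",cv2.minAreaRect(P),cv2.boundingRect(g))
hs=[(215,93),(287,91),(286,236),(222,237)]
print(cv2.minAreaRect(np.array([onz(c,q,.036)[:2]*1000 for q in hs],np.float32)))
E
```

```text
hole (246.8076934814453, 212.5) [0.3548 0.3315 0.076 ] [0.3413 0.3278 0.0396] 0.0005937679707277604
grille ((382.8055725097656, 337.9881896972656), (109.57987976074219, 49.57797622680664), 14.221498489379883) (217, 96, 65, 135)
((379.6553039550781, 332.6119689941406), (126.19668579101562, 59.29475784301758), 15.525880813598633)
```

Emit:
drive_tool(commands="-2 -1 20 0 0 0;0 0 20 0 0 0;0 0 15 0 0 0;0 0 8 0 0 0;0 0 3.5 0 0 0;0 0 0 0 0 0;0 0 0 0 0 0", grip_force=30)

```text
time_s: 10.4
tool_pos: [0.3554, 0.3312, 0.0654]
orientation: [-180.0, -0.0, 14.5]
ft_force: [-0.2, -0.2, -0.2]
finger_gap: 0.0855
finger_force: 0.0
```

Emit:
drive_tool(commands="0 0 0 0 0 0;0 0 0 0 0 0;0 0 0 0 0 0;0 0 0 0 0 0;0 0 0 0 0 0;0 0 0 0 0 0;0 0 0 0 0 0;0 0 0 0 0 0", fingers=-1)

```text
time_s: 11.2
tool_pos: [0.3549, 0.3311, 0.0653]
orientation: [-180.0, -0.0, 14.5]
ft_force: [-1.7, -1.2, 4.3]
finger_gap: 0.0282
finger_force: 29.3
```

Emit:
drive_tool(commands="0 0 -5 0 0 0;0 0 -20 0 0 0;0 0 -25 0 0 0;0 0 -25 0 0 0;3 30 0 0 0 0;3 30 0 0 0 0;3 30 0 0 0 0;3 30 0 0 0 0;3 30 0 0 0 0;3 30 0 0 0 0;3 30 0 0 0 0;3 30 0 0 0 0")

```text
time_s: 12.4
tool_pos: [0.4382, 0.1034, 0.14]
orientation: [-180.0, 0.0, 14.5]
ft_force: [0.7, 0.7, -0.7]
finger_gap: 0.0287
finger_force: 29.8
```

Emit:
drive_tool(commands="4 30 0 0 0 0;4 30 0 0 0 0;3 25 0 0 0 0;0 20 0 0 0 0;0 0 0 0 0 0;0 0 0 0 0 0")

```text
time_s: 13.0
tool_pos: [0.4747, 0.0057, 0.1398]
orientation: [-180.0, 0.0, 14.4]
ft_force: [0.6, 0.2, -1.1]
finger_gap: 0.0286
finger_force: 29.8
```

```bash
python3 - <<'E'
from h import *
import pickle
c=robot.calibration("wrist");im=robot.capture("wrist");pickle.dump((c,im),open("w6.pkl","wb"));cv2.imwrite("pics/w6.png",im[:,:,::-1]);s=robot.read_state();print(s["tool_pos"],s["orientation"],s["joint_pos"],s["finger_gap"])
E
```

```text
[0.4746 0.0065 0.1398] [-179.9597    0.0219   14.532 ] [  5.2312  16.6339 -10.6151 118.485    4.2068  45.2559 -83.3826] 0.028408047969721063
```

View pics/w6.png

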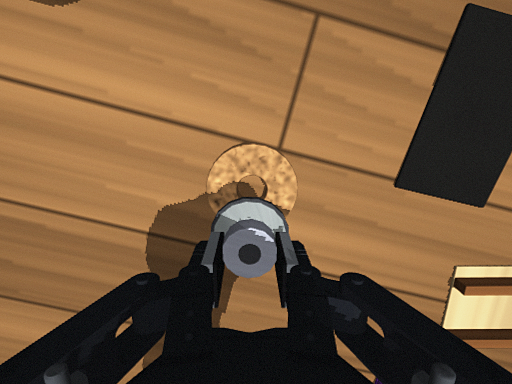

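The picture shows the speaker held level at (249,252). The ring outline runs from 206 to 298 in columns with its top at 142, so its centre is about (252,187). The mat is at top right and the rack at right.

```bash
python3 - <<'E'
from h import *
import pickle
c,im=pickle.load(open("w6.pkl","rb"))
E=[(206,186),(298,186),(252,142),(219,155),(284,156)]
P=np.array([onz(c,p,.02)[:2]*1000 for p in E])
A=np.c_[2*P,np.ones(len(P))];s=np.linalg.lstsq(A,(P**2).sum(1),rcond=None)[0];print("ring fit",s[:2],np.sqrt(s[2]+s[:2]@s[:2]))
T0=np.array([[1,0,-.0031,.6491],[-.0009,-.9578,-.2875,.0727],[-.0029,.2875,-.9578,.3721],[0,0,0,1]])
c0=dict(mtx=c["mtx"],T=T0)
print(tri((c,(252,187)),(c0,(115,166.5))),onz(c0,(115,166.5),.02))
E
```

```text
ring fit [474.6562   3.1904] 44.60298510646094
(array([0.476 , 0.0036, 0.0192]), np.float64(0.0004153036761702302)) [0.4761 0.0041 0.02  ]
```

The ring is at (475.3,3.8), height 19 mm, radius 44.6, all consistent.

Emit:
drive_tool(commands="0 2.5 25 0 0 0;0 0 25 0 0 0;0 0 25 0 0 0;0 0 15 0 0 0;0 0 8 0 0 0;0 0 3 0 0 0;0 0 0 0 0 0;0 0 0 0 0 0")

```text
time_s: 13.85
tool_pos: [0.4763, 0.0036, 0.0396]
orientation: [180.0, -0.1, 14.5]
ft_force: [-0.1, 0.1, -1.0]
finger_gap: 0.0282
finger_force: 29.8
```

Emit:
drive_tool(commands="0 0 2 0 0 0;0 0 1 0 0 0;0 0 1 0 0 0;0 0 0.5 0 0 0;0 0 0 0 0 0;0 0 0 0 0 0")

```text
time_s: 14.45
tool_pos: [0.476, 0.0032, 0.0353]
orientation: [180.0, -0.0, 14.5]
ft_force: [-2.0, 0.5, 9.0]
finger_gap: 0.0287
finger_force: 30.7
```

Emit:
drive_tool(commands="0 0 0 0 0 0;0 0 0 0 0 0;0 0 0 0 0 0;0 0 0 0 0 0;0 0 0 0 0 0", fingers=0.3)

```text
time_s: 14.95
tool_pos: [0.4756, 0.0033, 0.0343]
orientation: [-180.0, 0.0, 14.5]
ft_force: [0.3, 0.3, 0.5]
finger_gap: 0.0553
finger_force: 0.0
```

Emit:
drive_tool(commands="0 0 -10 0 0 0;0 0 -20 0 0 0;0 0 -25 0 0 0;0 0 -25 0 0 0;0 0 -25 0 0 0;0 0 0 0 0 0;0 0 0 0 0 0")

```text
time_s: 15.65
tool_pos: [0.4761, 0.0033, 0.1403]
orientation: [180.0, -0.1, 14.5]
ft_force: [0.2, 0.0, -0.2]
finger_gap: 0.0558
finger_force: 0.0
```

```bash
python3 - <<'E'
from h import *
import pickle
c=robot.calibration("wrist");im=robot.capture("wrist");pickle.dump((c,im),open("w7.pkl","wb"));cv2.imwrite("pics/w7.png",im[:,:,::-1]);s=robot.read_state();print(s["tool_pos"],s["orientation"],s["joint_pos"],s["finger_gap"])
E
```

```text
[0.4754 0.0032 0.1394] [179.9961  -0.0015  14.4992] [  5.6446  16.7146 -10.6689 118.4332   4.3081  45.2043 -83.1223] 0.055494716965582475
```

View pics/w7.png

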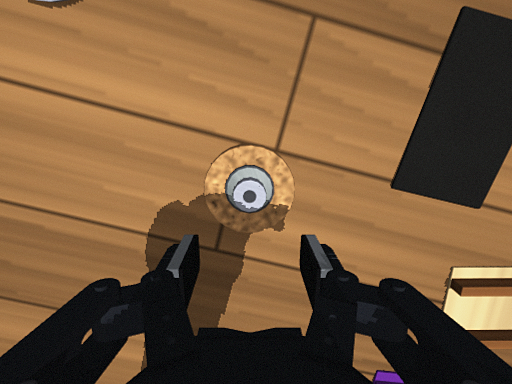

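The speaker's flange is at (250,189), concentric with the ring, whose centre is about (250,188). Now I'll survey the rack and mat.

Emit:
drive_tool(commands="-10 27 -15 0 0 0;-10 27 -15 0 0 0;-11 27 -15 0 0 0;-11 27 -15 0 0 0;-11 27 -15 0 0 0;-11 27 -15 0 0 0;-11 27 -10 0 0 0;0 0 0 0 0 0;0 0 0 0 0 0", fingers=1)

```text
time_s: 16.6
tool_pos: [0.4496, -0.1987, 0.2383]
orientation: [-179.9, 0.1, 14.4]
ft_force: [0.4, 0.8, -0.4]
finger_gap: 0.0855
finger_force: 0.0
```

```bash
python3 - <<'E'
from h import *
import pickle
c=robot.calibration("wrist");im=robot.capture("wrist");pickle.dump((c,im),open("w8.pkl","wb"));cv2.imwrite("pics/w8.png",im[:,:,::-1]);s=robot.read_state();print(s["tool_pos"],s["orientation"],s["joint_pos"],s["finger_gap"])
E
```

```text
[ 0.4497 -0.1976  0.2381] [-179.8887    0.1015   14.5087] [ 23.6873  10.3993  -3.4487 111.1995   0.6899  58.5684 -55.5576] 0.08559869411016026
```

View pics/w8.png

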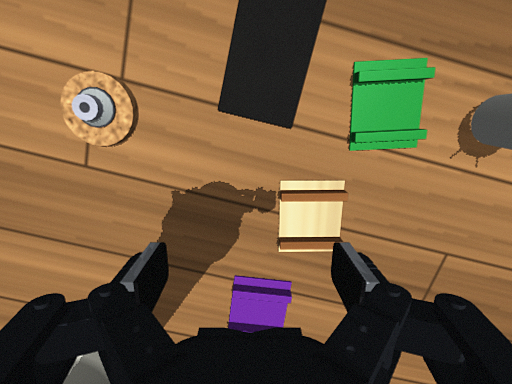

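The wood rack is at (312,216), between green at (390,104) and purple at (260,303). The mat's lower corners are at (219,108) and (291,128). Next I'll profile the rack's bars numerically.

```bash
python3 - <<'E'
from h import *
import pickle
c,im=pickle.load(open("w8.pkl","rb"))
for x in(290,330):
    print(x,[(y,*im[y,x].tolist()) for y in range(176,258,1)])
for y in (186,197,215,241,249):
    r=[(x,*im[y,x].tolist()) for x in list(range(272,286,2))+list(range(338,352,2))]; print(y,r)
E
```

```text
290 [(176, 162, 115, 72), (177, 162, 116, 69), (178, 164, 117, 71), (179, 151, 107, 62), (180, 180, 151, 102), (181, 255, 252, 200), (182, 249, 240, 186), (183, 247, 238, 183), (184, 246, 236, 182), (185, 246, 237, 184), (186, 247, 237, 185), (187, 248, 238, 185), (188, 253, 246, 191), (189, 255, 247, 179), (190, 92, 62, 35), (191, 55, 29, 14), (192, 59, 32, 17), (193, 96, 61, 33), (194, 177, 114, 66), (195, 162, 105, 61), (196, 160, 104, 59), (197, 158, 101, 56), (198, 164, 105, 59), (199, 164, 105, 59), (200, 166, 103, 54), (201, 209, 168, 107), (202, 255, 253, 202), (203, 248, 242, 189), (204, 247, 239, 184), (205, 247, 239, 187), (206, 247, 239, 186), (207, 247, 239, 188), (208, 247, 239, 185), (209, 246, 238, 182), (210, 247, 238, 185), (211, 246, 239, 185), (212, 247, 238, 184), (213, 246, 238, 184), (214, 246, 238, 183), (215, 246, 238, 185), (216, 247, 240, 186), (217, 246, 238, 183), (218, 247, 240, 186), (219, 247, 239, 186), (220, 246, 238, 187), (221, 247, 238, 187), (222, 246, 238, 186), (223, 246, 238, 185), (224, 246, 239, 185), (225, 247, 240, 189), (226, 247, 239, 18
[... 3170 characters left out ...]
6, 157), (340, 242, 219, 160), (342, 144, 98, 56), (344, 167, 122, 77), (346, 165, 117, 74), (348, 164, 116, 69), (350, 167, 120, 74)]
241 [(272, 152, 112, 67), (274, 149, 104, 66), (276, 139, 98, 61), (278, 66, 47, 30), (280, 61, 36, 21), (282, 73, 46, 29), (284, 72, 44, 26), (338, 67, 42, 30), (340, 74, 52, 34), (342, 77, 52, 30), (344, 160, 113, 69), (346, 155, 110, 68), (348, 157, 115, 69), (350, 168, 125, 76)]
249 [(272, 165, 119, 74), (274, 162, 117, 74), (276, 164, 117, 71), (278, 162, 139, 94), (280, 224, 179, 117), (282, 214, 165, 108), (284, 217, 169, 110), (338, 1, 0, 4), (340, 0, 9, 4), (342, 11, 11, 15), (344, 65, 66, 69), (346, 80, 85, 89), (348, 82, 88, 90), (350, 85, 89, 92)]
```

```bash
python3 - <<'E'
from h import *
import pickle
c,im=pickle.load(open("w8.pkl","rb"))
for y in(245,247): print(y,[(x,*im[y,x].tolist()) for x in list(range(272,286))+list(range(334,350,2))])
u=[onz(c,p,.022) for p in((281,197.3),(347,197.3))]
l=[onz(c,p,.022) for p in((290,245.3),(330,245.3))]
u2=[onz(c,p,.022) for p in((290,197.3),(330,197.3))]
print(u,np.linalg.norm(u[0]-u[1]),l,u2)
d=u2[1]-u2[0];print("bar dir deg",np.degrees(np.arctan2(d[1],d[0])),"spacing",np.cross(d/np.linalg.norm(d),l[0]-u2[0])[2])
b=np.array([onz(c,p,.004)[:2] for p in((280,180.5),(344.5,180.5),(341,251.5),(278.5,251.5))],np.float32)*1000
print("base",cv2.minAreaRect(b),b.mean(0))
# mat
H=hsv(im);m=(im.max(2)<60);cnt=big(m,(200,0,340,135),3)
P=cv2.approxPolyDP(cnt,4,True)[:,0];print("mat",[(p.tolist(),(onz(c,p,.005)[:2]*1000).round(1)) for p in P])
c7,i7=pickle.load(open("w7.pkl","rb"));cnt=big(i7.max(2)<60,(380,0,512,215),3)
P=cv2.approxPolyDP(cnt,4,True)[:,0];print("mat7",[(p.tolist(),(onz(c7,p,.005)[:2]*1000).round(1)) for p in P])
E
```

```text
245 [(272, 150, 107, 68), (273, 150, 107, 64), (274, 156, 113, 71), (275, 153, 109, 66), (276, 146, 106, 65), (277, 82, 58, 37), (278, 69, 55, 33), (279, 112, 88, 59), (280, 111, 66, 35), (281, 162, 106, 59), (282, 153, 100, 55), (283, 157, 104, 59), (284, 156, 101, 56), (285, 154, 100, 54), (334, 0, 0, 6), (336, 13, 17, 13), (338, 13, 14, 13), (340, 22, 21, 25), (342, 82, 88, 89), (344, 85, 89, 93), (346, 82, 88, 91), (348, 82, 85, 87)]
247 [(272, 158, 115, 71), (273, 157, 110, 69), (274, 155, 111, 70), (275, 153, 110, 67), (276, 157, 111, 69), (277, 137, 92, 53), (278, 128, 109, 75), (279, 223, 198, 141), (280, 121, 68, 35), (281, 163, 102, 56), (282, 164, 106, 60), (283, 159, 100, 56), (284, 159, 102, 55), (285, 159, 100, 55), (334, 1, 2, 8), (336, 12, 11, 13), (338, 13, 13, 13), (340, 12, 10, 10), (342, 38, 39, 40), (344, 87, 88, 94), (346, 82, 84, 92), (348, 82, 84, 90)]
[array([ 0.4213, -0.2497,  0.022 ]), array([ 0.4433, -0.3355,  0.022 ])] 0.08858892219309294 [array([ 0.3559, -0.282 ,  0.022 ]), array([ 0.37  , -0.3369,  0.022 ])] [array([ 0.4243, -0.2614,  0.022 ]), array([ 0.4376, -0.3134,  0.022 ])]
bar dir deg -75.6168864510413 spacing -0.07134678497591597
base ((398.08380126953125, -304.54925537109375), (110.61125183105469, 93.64774322509766), 15.001633644104004) [ 397.799  -303.4983]
mat [([239, 0], array([ 634.7, -138.8])), ([218, 109], array([ 510.7, -141.4])), ([290, 127], array([ 512. , -237.4])), ([325, 0], array([ 659.3, -235.3]))]
mat7 [([464, 6], array([ 675.9, -136.6])), ([391, 187], array([ 509.7, -138.8])), ([479, 207], array([ 512.5, -236.8])), ([511, 146], array([ 578.1, -236.9])), ([511, 19], array([ 677.1, -180.8]))]
```

The bars are 71.3 apart and 88.6 long at z=.022, as specified. The rack centre is about (397.7,-302.5) with yaw 14.6°, and the mat centre is about (594.5,-187.5) with yaw 0–1°. Going back for the grille.

Emit:
drive_tool(commands="4 -30 0 0 0 0;4 -30 0 0 0 0;4 -30 0 0 0 0;4 -30 0 0 0 0;4 -30 0 0 0 0;4 -30 0 0 0 0;4 -30 0 0 0 0;4 -30 0 0 0 0;4 -30 0 0 0 0;4 -30 0 0 0 0;4 -30 0 0 0 0;4 -30 0 0 0 0")

```text
time_s: 17.85
tool_pos: [0.405, 0.1643, 0.2385]
orientation: [-180.0, 0.1, 14.7]
ft_force: [0.4, 0.5, -0.3]
finger_gap: 0.0853
finger_force: 0.0
```

Emit:
drive_tool(commands="4 -30 5 0 0 0;4 -30 10 0 0 0;4 -30 10 0 0 0;4 -30 10 0 0 0;4 -30 10 0 0 0;0 -24 10 0 0 0;0 0 10 0 0 0;0 0 0 0 0 0;0 0 0 0 0 0")

```text
time_s: 18.75
tool_pos: [0.3819, 0.3346, 0.1737]
orientation: [179.9, 0.1, 14.5]
ft_force: [-0.1, -1.0, -0.3]
finger_gap: 0.0853
finger_force: 0.0
```

```bash
python3 - <<'E'
from h import *
import pickle
c=robot.calibration("wrist");im=robot.capture("wrist");pickle.dump((c,im),open("w9.pkl","wb"));s=robot.read_state();print(s["tool_pos"],s["orientation"],s["joint_pos"])
H=hsv(im)
g=big((H[...,0]<16)&(H[...,1]>180)&(H[...,2]>100),(150,50,340,280),9)
print("grille",cv2.minAreaRect(plane(c,g,.05)*1000),cv2.boundingRect(g))
E
```

```text
[0.3825 0.3346 0.1743] [179.9572   0.0313  14.4589] [ -19.8468   18.7875  -28.8332  111.991    11.3887   52.0184 -129.9896]
grille ((383.03021240234375, 338.0367736816406), (110.49398803710938, 49.14900207519531), 14.173038482666016) (220, 127, 53, 110)
```

Emit:
drive_tool(commands="1 -2.5 25 0 0 0;0 0 25 0 0 0;0 0 25 0 0 0;0 0 25 0 0 0;0 0 18 0 0 0;0 0 10 0 0 0;0 0 5 0 0 0;0 0 0 0 0 0;0 0 0 0 0 0")

```text
time_s: 19.7
tool_pos: [0.3836, 0.3386, 0.0423]
orientation: [-180.0, -0.1, 14.5]
ft_force: [0.0, 1.0, 0.6]
finger_gap: 0.0855
finger_force: 0.0
```

Emit:
drive_tool(commands="-0.5 1 2.5 0 0 0;0 0 1.5 0 0 0;0 0 0 0 0 0")

```text
time_s: 20.0
tool_pos: [0.3827, 0.3371, 0.0375]
orientation: [180.0, -0.0, 14.5]
ft_force: [0.3, 1.2, 1.0]
finger_gap: 0.0855
finger_force: 0.0
```

Emit:
drive_tool(commands="0 0 0 0 0 0;0 0 0 0 0 0;0 0 0 0 0 0;0 0 0 0 0 0;0 0 0 0 0 0;0 0 0 0 0 0;0 0 0 0 0 0", fingers=-1, grip_force=35)

```text
time_s: 20.7
tool_pos: [0.3827, 0.3372, 0.0377]
orientation: [-180.0, -0.0, 14.5]
ft_force: [-0.5, 0.1, 5.4]
finger_gap: 0.0487
finger_force: 36.6
```

Emit:
drive_tool(commands="0 0 -4 0 0 0;0 0 -15 0 0 0;0 0 -25 0 0 0;0 0 -25 0 0 0;0 0 -30 0 0 0;-7 28 0 0 0 0;-7 30 0 0 0 0;-7 30 0 0 0 0;-7 30 0 0 0 0;-7 30 0 0 0 0;-7 30 0 0 0 0;-7 30 0 0 0 0")

```text
time_s: 21.9
tool_pos: [0.3873, 0.1224, 0.1373]
orientation: [180.0, -0.1, 14.5]
ft_force: [0.5, -0.4, -0.1]
finger_gap: 0.0491
finger_force: 36.4
```

Emit:
drive_tool(commands="-7 30 0 0 0 0;-7 30 0 0 0 0;-7 30 0 0 0 0;-7 30 0 0 0 0;-7 30 0 0 0 0;-7 30 0 0 0 0;-7 30 0 0 0 0;-7 30 0 0 0 0;-7 30 0 0 0 0;-7 30 0 0 0 0;-5 30 0 0 0 0;0 0 0 0 0 0")

```text
time_s: 23.1
tool_pos: [0.3977, -0.2192, 0.1375]
orientation: [179.8, -0.1, 14.2]
ft_force: [-0.4, 0.6, -0.4]
finger_gap: 0.0491
finger_force: 36.4
```

Emit:
drive_tool(commands="-7 28 0 0 0 0;-7 28 0 0 0 0;-6 22 0 0 0 0;0 0 0 0 0 0;0 0 0 0 0 0")

```text
time_s: 23.6
tool_pos: [0.3975, -0.2947, 0.1367]
orientation: [-180.0, -0.0, 14.5]
ft_force: [-0.2, 1.1, -0.4]
finger_gap: 0.0488
finger_force: 36.5
```

```bash
python3 - <<'E'
from h import *
import pickle
c=robot.calibration("wrist");im=robot.capture("wrist");pickle.dump((c,im),open("w10.pkl","wb"));cv2.imwrite("pics/w10.png",im[:,:,::-1]);s=robot.read_state();print(s["tool_pos"],s["orientation"],s["joint_pos"])
E
```

```text
[ 0.3976 -0.294   0.1366] [-179.946    -0.0211   14.5541] [ 40.112   18.5694  -7.8544 116.0913   3.4203  45.578  -45.1806]
```

View pics/w10.png

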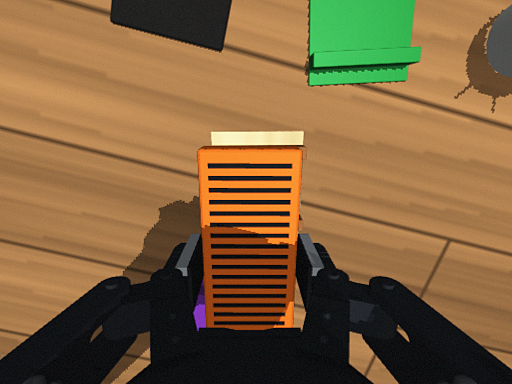

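The grille is held parallel and centred at (249,240). The rack's far base edge runs from (211,132) to (303,131).

```bash
python3 - <<'E'
from h import *
import pickle
c,im=pickle.load(open("w10.pkl","rb"))
a,b=onz(c,(211,132),.004),onz(c,(303.5,131.5),.004);d=b-a;L=np.linalg.norm(d);m=(a+b)/2
u=np.array([-d[1],d[0],0])/L; print(a,b,L,np.degrees(np.arctan2(u[1],u[0])),"centre",m-.055*u)
c8,_=pickle.load(open("w8.pkl","rb"))
R=np.array([.3977,-.3025]);ux=np.array([.968,.25]);uy=np.array([-.25,.968])
for p in((235,277),(291,282),(287,326),(230,325)):
    w=onz(c8,p,.02)[:2];print("purple",w,(w-R)@ux,(w-R)@uy)
g=hsv(im);k=(g[...,0]<14)&(g[...,1]>190)&(g[...,2]>100);ys,xs=np.where(k[155:230]);print(xs.min(),xs.max())
E
```

```text
[ 0.439  -0.2461  0.004 ] [ 0.4616 -0.3321  0.004 ] 0.08891346954384907 14.731940630065067 centre [ 0.3972 -0.303   0.004 ]
purple [ 0.285  -0.2188] -0.08819092630621689 0.10922400956179995
purple [ 0.2974 -0.3015] -0.09681481403219383 0.026036007514104127
purple [ 0.2193 -0.3186] -0.1766860849182295 0.029039976532185627
purple [ 0.1988 -0.2314] -0.17473398622206843 0.11856695108518239
197 302
```

The rack centre is confirmed at (397.4,-302.8), so I'll lower the grille.

Emit:
drive_tool(commands="-2.5 8.5 20 0 0 0;0 0 25 0 0 0;0 0 25 0 0 0;0 0 20 0 0 0;0 0 12 0 0 0;0 0 4 0 0 0;0 0 2 0 0 0;0 0 0 0 0 0;0 0 0 0 0 0")

```text
time_s: 24.55
tool_pos: [0.3978, -0.3045, 0.0292]
orientation: [179.9, -0.1, 14.5]
ft_force: [-0.0, -0.1, -0.5]
finger_gap: 0.049
finger_force: 36.5
```

Emit:
drive_tool(commands="0.5 -1.5 2 0 0 0;0 0 1.5 0 0 0;0 0 1 0 0 0;0 0 0.5 0 0 0;0 0 0 0 0 0;0 0 0 0 0 0")

```text
time_s: 25.15
tool_pos: [0.3973, -0.3026, 0.0237]
orientation: [-180.0, 0.0, 14.5]
ft_force: [-1.8, 1.7, 5.4]
finger_gap: 0.0489
finger_force: 37.1
```

Emit:
drive_tool(commands="0 0 0 0 0 0;0 0 0 0 0 0;0 0 0 0 0 0;0 0 0 0 0 0;0 0 0 0 0 0", fingers=0.6)

```text
time_s: 25.65
tool_pos: [0.3972, -0.3026, 0.0233]
orientation: [-180.0, 0.0, 14.5]
ft_force: [0.1, 0.6, -0.5]
finger_gap: 0.0685
finger_force: 0.0
```

Emit:
drive_tool(commands="0 0 -10 0 0 0;0 0 -20 0 0 0;0 0 -25 0 0 0;0 0 -25 0 0 0;0 0 -25 0 0 0;0 0 -25 0 0 0;0 0 -25 0 0 0;0 0 0 0 0 0;0 0 0 0 0 0")

```text
time_s: 26.55
tool_pos: [0.3975, -0.3028, 0.1793]
orientation: [179.9, -0.1, 14.5]
ft_force: [-1.0, -0.0, 0.8]
finger_gap: 0.0684
finger_force: 0.0
```

```bash
python3 - <<'E'
from h import *
import pickle
c=robot.calibration("wrist");im=robot.capture("wrist");pickle.dump((c,im),open("w11.pkl","wb"));s=robot.read_state();print(s["tool_pos"],s["orientation"])
H=hsv(im)
g=big((H[...,0]<16)&(H[...,1]>180)&(H[...,2]>100),(150,50,340,280),9)
print("grille",cv2.minAreaRect(plane(c,g,.036)*1000),cv2.boundingRect(g))
E
```

```text
[ 0.397  -0.3024  0.1784] [-179.9986    0.0055   14.5055]
grille ((396.8111877441406, -302.5660400390625), (110.4593276977539, 49.87837219238281), 14.428380966186523) (224, 129, 50, 103)
```

The grille lies at (396.8,-302.6), yaw 14.4°, measured at top height 36. Going back for the housing.

Emit:
drive_tool(commands="7 -28 0 0 0 0;7 -30 0 0 0 0;7 -30 0 0 0 0;7 -30 0 0 0 0;7 -30 0 0 0 0;7 -30 0 0 0 0;7 -30 0 0 0 0;7 -30 0 0 0 0;7 -30 0 0 0 0;7 -30 0 0 0 0;7 -30 0 0 0 0;7 -30 0 0 0 0", fingers=1)

```text
time_s: 27.8
tool_pos: [0.3877, 0.0661, 0.1774]
orientation: [-180.0, 0.1, 14.5]
ft_force: [0.6, 0.1, -0.7]
finger_gap: 0.0857
finger_force: 0.0
```

Emit:
drive_tool(commands="7 -30 0 0 0 0;7 -30 0 0 0 0;7 -30 0 0 0 0;7 -30 0 0 0 0;7 -30 0 0 0 0;7 -30 0 0 0 0;7 -30 0 0 0 0;7 -30 0 0 0 0;0 -22 0 0 0 0;0 0 0 0 0 0;0 0 0 0 0 0")

```text
time_s: 28.9
tool_pos: [0.3766, 0.3322, 0.1772]
orientation: [179.9, 0.2, 14.6]
ft_force: [-0.4, -0.6, 1.0]
finger_gap: 0.0855
finger_force: 0.0
```

```bash
python3 - <<'E'
from h import *
import pickle
c=robot.calibration("wrist");im=robot.capture("wrist");pickle.dump((c,im),open("w12.pkl","wb"));cv2.imwrite("pics/w12.png",cv2.resize(im[60:260,150:350,::-1],(600,600)));s=robot.read_state();print(s["tool_pos"],s["orientation"],s["joint_pos"])
E
```

```text
[0.3771 0.3314 0.1773] [179.9214   0.1263  14.4917] [ -14.7467   19.0237  -35.0074  112.4246   13.5822   52.7425 -132.1148]
```

View pics/w12.png

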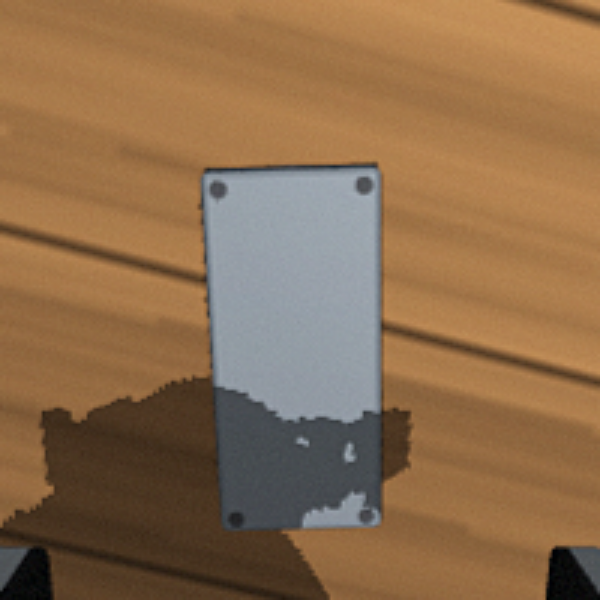

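The housing is bare, with top corners at crop (205,172), (379,167), (381,525) and (222,529).

```bash
python3 - <<'E'
from h import *
import pickle
c,im=pickle.load(open("w12.pkl","rb"));c9=c
P=np.array([onz(c,(150+x/3,60+y/3),.036)[:2]*1000 for x,y in((205,172),(379,167),(381,525),(222,529))],np.float32)
print(P.mean(0),cv2.minAreaRect(P),[np.degrees(np.arctan2(*(P[i]-P[j])[::-1])) for i,j in((0,3),(1,2))])
s=robot.read_state();print(s["tool_pos"])
# height: two views of two housing corners (this one and w5)
c5,_=pickle.load(open("w3.pkl","rb"))
for a,b in(((205,172),(213,84)),((379,167),(368,79))):
    print(tri((c,(150+a[0]/3,60+a[1]/3)),(c5,(150+b[0]/3,100+b[1]/3))))
E
```

```text
[378.9615 332.7716] ((378.9300537109375, 332.8896789550781), (127.30140686035156, 58.75233459472656), 16.105133056640625) [np.float32(15.507696), np.float32(16.48271)]
[0.3771 0.3314 0.1773]
(array([0.4305, 0.3807, 0.0036]), np.float64(0.00012623279999175762))
(array([0.4481, 0.3212, 0.0109]), np.float64(0.0004947603941384246))
```

Emit:
drive_tool(commands="2.2 -1.1 25 0 0 -1.5;0 0 25 0 0 0;0 0 25 0 0 0;0 0 25 0 0 0;0 0 25 0 0 0;0 0 18 0 0 0;0 0 10 0 0 0;0 0 5 0 0 0;0 0 0 0 0 0;0 0 0 0 0 0")

```text
time_s: 29.95
tool_pos: [0.38, 0.3346, 0.0211]
orientation: [-180.0, -0.1, 16.0]
ft_force: [0.1, -0.4, 0.7]
finger_gap: 0.0856
finger_force: 0.0
```

Emit:
drive_tool(commands="0 0 0 0 0 0;0 0 0 0 0 0;0 0 0 0 0 0;0 0 0 0 0 0;0 0 0 0 0 0;0 0 0 0 0 0;0 0 0 0 0 0", fingers=-1, grip_force=45)

```text
time_s: 30.65
tool_pos: [0.38, 0.3347, 0.0214]
orientation: [-180.0, -0.1, 16.0]
ft_force: [-1.0, -1.8, 6.9]
finger_gap: 0.0586
finger_force: 47.8
```

Emit:
drive_tool(commands="0 0 -4 0 0 0;0 0 -15 0 0 0;0 0 -25 0 0 0;0 0 -25 0 0 0;0 0 -30 0 0 0;0 0 -25 0 0 0;3 28 0 0 0 0;3 28 0 0 0 0;3 28 0 0 0 0;3 28 0 0 0 0;3 28 0 0 0 0;3 28 0 0 0 0")

```text
time_s: 31.85
tool_pos: [0.4432, 0.1768, 0.1454]
orientation: [180.0, -0.0, 16.0]
ft_force: [0.2, -0.1, -1.4]
finger_gap: 0.0586
finger_force: 49.2
```

Emit:
drive_tool(commands="3 28 0 0 0 0;3 28 0 0 0 0;3 28 0 0 0 0;3 28 0 0 0 0;3 28 0 0 0 0;3 28 0 0 0 0;3 28 0 0 0 0;3 28 0 0 0 0;3 28 0 0 0 0;3 28 0 0 0 0;3 28 0 0 0 0;3 28 0 0 0 0")

```text
time_s: 33.05
tool_pos: [0.5705, -0.1361, 0.1454]
orientation: [-180.0, -0.0, 16.0]
ft_force: [-0.6, 0.9, -1.1]
finger_gap: 0.0584
finger_force: 49.2
```

Emit:
drive_tool(commands="3 28 0 0 0 0;3 24 0 0 0 0;0 0 0 0 0 5.5;0 0 0 0 0 5;0 0 0 0 0 5;0 0 0 0 0 0;0 0 0 0 0 0")

```text
time_s: 33.75
tool_pos: [0.5903, -0.1833, 0.145]
orientation: [-180.0, -0.0, 0.7]
ft_force: [-0.2, 0.1, -2.1]
finger_gap: 0.0584
finger_force: 49.2
```

```bash
python3 - <<'E'
from h import *
import pickle
c=robot.calibration("wrist");im=robot.capture("wrist");pickle.dump((c,im),open("w13.pkl","wb"));cv2.imwrite("pics/w13.png",im[:,:,::-1]);s=robot.read_state();print(s["tool_pos"],s["orientation"],s["joint_pos"],s["finger_gap"])
E
```

```text
[ 0.5903 -0.1834  0.1449] [-179.9907   -0.02      0.6373] [ 29.3491  30.1615 -19.4953  98.0462  11.9722  53.8245 -84.164 ] 0.05883178564097098
```

View pics/w13.png

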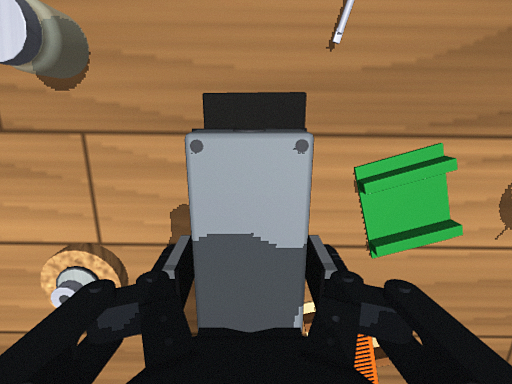

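The housing is held squarely. The mat's far edge runs from (203,94) to (305,93), and the green decoy's nearest corner is at (355,170).

```bash
python3 - <<'E'
from h import *
import pickle
c,im=pickle.load(open("w13.pkl","rb"))
for y in(95,110): 
    r=np.where(im[y,170:340].max(1)<60)[0]+170;print(y,r.min(),r.max(),onz(c,(r.min()-.5,y),.005)[:2],onz(c,(r.max()+.5,y),.005)[:2])
r=np.where(im[60:120,250].max(1)<60)[0]+60;print("top",r.min())
a,b=[onz(c,(x,y),.005) for x,y in((202.5,93.5),(305.5,93))];d=b-a;L=np.linalg.norm(d);u=np.array([-d[1],d[0],0])/L
print(a,b,L,np.degrees(np.arctan2(u[1],u[0])),(a+b)/2-.085*u)
for p in((355,168),(372,258)): print("green",onz(c,p,.02),onz(c,p,.0))
E
```

```text
95 203 305 [ 0.6762 -0.1383] [ 0.6772 -0.2363]
110 204 304 [ 0.6625 -0.1387] [ 0.6636 -0.2363]
top 93
[ 0.6775 -0.1383  0.005 ] [ 0.679  -0.2362  0.005 ] 0.09783671987990371 0.8629533804020518 [ 0.5933 -0.1885  0.005 ]
green [ 0.6102 -0.286   0.02  ] [ 0.6063 -0.2938  0.    ]
green [ 0.5126 -0.316   0.02  ] [ 0.5014 -0.3259  0.    ]
```

The mat is consistent from both views, with its centre at about (594.3,-187.8), yaw 0.9°. Lowering the housing.

Emit:
drive_tool(commands="5 4.5 20 0 0 0;0 0 25 0 0 0;0 0 25 0 0 0;0 0 20 0 0 0;0 0 15 0 0 0;0 0 6 0 0 0;0 0 3 0 0 0;0 0 0 0 0 0;0 0 0 0 0 0")

```text
time_s: 34.7
tool_pos: [0.5962, -0.1882, 0.0314]
orientation: [180.0, -0.1, 0.5]
ft_force: [0.1, 0.2, -0.9]
finger_gap: 0.0589
finger_force: 49.2
```

Emit:
drive_tool(commands="0 0 2 0 0 0;0 0 1.5 0 0 0;0 0 1 0 0 0;0 0 0.5 0 0 0;0 0 0 0 0 0;0 0 0 0 0 0")

```text
time_s: 35.3
tool_pos: [0.5956, -0.1881, 0.0265]
orientation: [180.0, -0.0, 0.5]
ft_force: [-2.9, -0.0, 5.8]
finger_gap: 0.0585
finger_force: 50.1
```

Emit:
drive_tool(commands="0 0 0 0 0 0;0 0 0 0 0 0;0 0 0 0 0 0;0 0 0 0 0 0;0 0 0 0 0 0", fingers=1)

```text
time_s: 35.8
tool_pos: [0.5954, -0.188, 0.0253]
orientation: [-180.0, 0.0, 0.5]
ft_force: [0.6, 0.5, -0.5]
finger_gap: 0.0851
finger_force: 0.0
```

Emit:
drive_tool(commands="0 0 -10 0 0 0;0 0 -20 0 0 0;0 0 -25 0 0 0;0 0 -25 0 0 0;0 0 -25 0 0 0;0 0 -25 0 0 0;0 0 -25 0 0 0;0 0 -25 0 0 0;0 0 0 0 0 0;0 0 0 0 0 0")

```text
time_s: 36.8
tool_pos: [0.5957, -0.1881, 0.2065]
orientation: [180.0, -0.1, 0.5]
ft_force: [-0.2, -0.7, -0.9]
finger_gap: 0.0857
finger_force: 0.0
```

```bash
python3 - <<'E'
from h import *
s=robot.read_state();print(s["tool_pos"],s["finger_gap"])
im=robot.capture("wrist");cv2.imwrite("pics/w14.png",im[:,:,::-1])
im=robot.capture("side");D=robot.calibration("side");H=hsv(im)
im2=robot.capture("wrist");c=robot.calibration("wrist");h2=hsv(im2)
m=(h2[...,1]<70)&(h2[...,2]>70)
g=big(m,(180,80,330,250),5);print("housing",cv2.minAreaRect(plane(c,g,.041)*1000),cv2.boundingRect(g))
b=big(im2.max(2)<60,(150,60,340,235),3);print("mat",cv2.minAreaRect(plane(c,cv2.convexHull(b),.005)*1000),cv2.boundingRect(b))
o=big((H[...,0]<16)&(H[...,1]>190)&(H[...,2]>150),(290,130,360,190),5);mo=cv2.moments(o);print("grille side",onz(D,(mo["m10"]/mo["m00"],mo["m01"]/mo["m00"]),.036))
E
```

```text
[ 0.5957 -0.1881  0.2065] 0.08572072696789308
housing ((594.4685668945312, -188.51983642578125), (128.42596435546875, 58.75484085083008), 0.7413341403007507) (222, 118, 56, 113)
mat ((594.1276245117188, -165.9165496826172), (168.3430633544922, 143.87771606445312), 1.2526551485061646) (179, 99, 113, 135)
grille side [ 0.3947 -0.3025  0.036 ]
```

The housing is at (594.5,-188.5), yaw 0.7°, centred on the mat. Everything is in place, so I'm handing in.

```bash
python3 -c "
from rig import robot
print(robot.finish_job())"
```

```text
the job is handed in; nothing more can be done
None
```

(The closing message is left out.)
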